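# Put the cooled hot-air nozzles back in their storage tray

### The job

The four hot-air nozzles standing in the cool-down rack are cold now: put each one back in the storage tray, in the cavity moulded to its shape and size, upright as it stands now (mouth down) and fully home on the cavity floor. Set them down rather than dropping them, do not tip any over, and leave the solder reel and the flux bottle where they are.

Things in the scene. Friction and masses are not known exactly. Their poses are not given: they have to be found in the camera images.
- nozzle_small_square: Loose steel hot-air nozzle, about 60 g, mouth down: a square box head 32 x 32 mm and 24 mm high, collar 26 mm across on top up to z 60 mm; grip the plain collar above z 38 mm, from any side. Origin: centre of the underside; x, y along the head's sides. Starts in the cool-down rack (floor 12 mm above the bench, lips to 21 mm, places 76 mm apart), turned by up to 0.4 rad.
- nozzle_large_square: Loose steel hot-air nozzle, about 100 g, mouth down: a square box head 46 x 46 mm and 24 mm high, collar 26 mm across on top up to z 60 mm; grip the plain collar above z 38 mm, from any side. Origin: centre of the underside; x, y along the head's sides. Starts in the cool-down rack (floor 12 mm above the bench, lips to 21 mm, places 76 mm apart), turned by up to 0.4 rad.
- nozzle_oblong: Loose steel hot-air nozzle, about 75 g, mouth down: an oblong box head 26 mm (its x) by 50 mm (its y) and 24 mm high, collar 26 mm across on top up to z 60 mm; grip the plain collar above z 38 mm, from any side. Origin: centre of the underside; x, y along the head's sides. Starts in the cool-down rack (floor 12 mm above the bench, lips to 21 mm, places 76 mm apart), turned by up to 0.4 rad.
- nozzle_round: Loose steel hot-air nozzle, about 80 g, mouth down: a round head 38 mm across and 17 mm high, shoulder to 28 mm, collar 26 mm across on top up to z 60 mm; grip the plain collar above z 38 mm, from any side. Origin: centre of the underside; x, y along the head's sides. Starts in the cool-down rack (floor 12 mm above the bench, lips to 21 mm, places 76 mm apart), turned by up to 0.4 rad.
- cavity_small_square: Fixed grey plastic insert 75 x 92 x 19 mm, one of four in a row 76 mm apart in the storage tray, with a square cavity, 50 x 50 mm at the mouth narrowing to 42 x 42 mm at the floor (sloping walls guide the nozzle in). Origin: centre of its underside, 2 mm above the bench, under the cavity's middle; cavity floor at z 6 mm, rim at 19 mm. x along the row, y across.
- cavity_large_square: Fixed grey plastic insert 75 x 92 x 19 mm, one of four in a row 76 mm apart in the storage tray, with a square cavity, 64 x 64 mm at the mouth narrowing to 56 x 56 mm at the floor (sloping walls guide the nozzle in). Origin: centre of its underside, 2 mm above the bench, under the cavity's middle; cavity floor at z 6 mm, rim at 19 mm. x along the row, y across.
- cavity_oblong: Fixed grey plastic insert 75 x 92 x 19 mm, one of four in a row 76 mm apart in the storage tray, with an oblong cavity, 44 mm (its x) by 68 mm (its y) at the mouth narrowing to 36 by 60 mm at the floor (sloping walls guide the nozzle in). Origin: centre of its underside, 2 mm above the bench, under the cavity's middle; cavity floor at z 6 mm, rim at 19 mm. x along the row, y across.
- cavity_round: Fixed grey plastic insert 75 x 92 x 19 mm, one of four in a row 76 mm apart in the storage tray, with a round cavity, 56 mm across at the mouth narrowing to 48 mm at the floor (sloping walls guide the nozzle in). Origin: centre of its underside, 2 mm above the bench, under the cavity's middle; cavity floor at z 6 mm, rim at 19 mm. x along the row, y across.
- solder_reel: Bystander: reel of solder standing on its flange, 58 mm across and 44 mm high, origin at the centre of its underside. Not to be disturbed.
- flux_bottle: Bystander: small white flux bottle with black cap and needle, 38 mm across and 84 mm high, origin at the centre of its underside. Not to be disturbed.
Mind the look-alikes: they are no part of the job. Leave any yellow look-alike of the nozzle_large_square alone.

How it is judged:
At the end, for the whole second after the job is handed in: Each nozzle stands released, upright (within 0.1 rad) and at rest in the cavity of its own shape and size, its centre within 8 mm of the cavity's and its mouth within 4 mm of the cavity floor (horizontal distance between nozzle_small_square and cavity_small_square below 0.008 m and z of nozzle_small_square in the frame of cavity_small_square between 0.002 and 0.01 m and angle between each of nozzle_small_square, nozzle_large_square, nozzle_oblong, nozzle_round's own z axis and vertical below 0.1 rad and linear speed of each of nozzle_small_square, nozzle_large_square, nozzle_oblong, nozzle_round below 0.02 m/s and contact force between each of nozzle_small_square, nozzle_large_square, nozzle_oblong, nozzle_round and the fingers below 0.05 N and horizontal distance between nozzle_large_square and cavity_large_square below 0.008 m and z of nozzle_large_square in the frame of cavity_large_square between 0.002 and 0.01 m and horizontal distance between nozzle_oblong and cavity_oblong below 0.008 m and z of nozzle_oblong in the frame of cavity_oblong between 0.002 and 0.01 m and horizontal distance between nozzle_round and cavity_round below 0.008 m and z of nozzle_round in the frame of cavity_round between 0.002 and 0.01 m); the robot touches nothing.
It fails at once if a nozzle is tipped over (more than about 35 degrees) (angle between any of nozzle_small_square, nozzle_large_square, nozzle_oblong, nozzle_round's own z axis and vertical above 0.6 rad).
It fails at once if a nozzle is dropped: out of the fingers and moving faster than 0.7 m/s (a fall of some 25 mm) ((linear speed of nozzle_small_square above 0.7 m/s and contact force between nozzle_small_square and the fingers below 0.05 N) or (linear speed of nozzle_large_square above 0.7 m/s and contact force between nozzle_large_square and the fingers below 0.05 N) or (linear speed of nozzle_oblong above 0.7 m/s and contact force between nozzle_oblong and the fingers below 0.05 N) or (linear speed of nozzle_round above 0.7 m/s and contact force between nozzle_round and the fingers below 0.05 N)).
It fails at once if the solder reel or the flux bottle is pushed more than 20 mm from its place (distance of any of solder_reel, flux_bottle from where it was at the start of the episode above 0.02 m).
It also fails if it takes over 115 s, if anything falls off the work surface, if the arm or the gripper's body presses on something with over 40 N, if the wrist force passes 120 N, or if a joint passes its speed limit or range.

### The arm

A 6-joint arm with a two-finger parallel gripper is mounted at the origin on the work surface. World frame = base frame: x ahead of the robot, y to its left, z up, the work surface at z = 0. Lengths are in m, angles in rad, forces in N, time in s.
With the tool pointing down it reaches from about 0.25 to 0.725 m from the base axis. Payload 4 kg.
Tool frame: the origin (TCP) lies at the very end of the fingers, on their centre line; the grasp point (between the pads) lies 19 mm behind it; z points along the fingers, y is the direction in which the jaws open and shut (so a half turn about z gives the same grasp; the last joint's range is limited). The gripper opens to 85 mm and grips with 20 to 120 N. Pads are 22 mm wide; open, the fingers measure 114 mm over their backs; the gripper's body (76 mm by 85 mm) begins 54 mm behind the grasp point. The pads swing forward as they close: fully open they stand 13 mm farther back than shut.
Start: joints at [-1.35, 0.241, 0.005, 1.335, 0, 1.571], TCP at [0.11, -0.488, 0.231] pointing down, gripper open.
Joint ranges: [-2.72, 2.72], [-1.05, 1.87], [-1.09, 1.28], [-1.99, 2.15], [-1.42, 1.44], [-3.14, 3.14]. Speed limits (rad/s): [2.79, 2.79, 3.14, 3.14, 3.14, 3.14].

### API

Orientations are given as a unit quaternion [x, y, z, w].
In Python, from workcell import bot gives the robot as it stands.
- The arm moves only by the shell command python3 -m crank 'ROWS'. ROWS is JSON, a list that holds one entry, the list of rows, each a list of 5 numbers: the shift along the tool's x, y, z in mm, then the turn about the tool's z in degrees, then the closure in counts, from 0 (fully open) to 255 (shut). In form: [[[tx, ty, tz, turn, grip], ...]]. A call has 1 to 12 rows; each row shifts and turns the pose as measured when the row begins, along the tool's axes as they then stand; what a row does not reach is not made up. A row lasts 1/8 s, in which the tool goes at most 62.5 mm and 10.7 degrees, less where a joint would pass 70% of its speed; a pose out of reach is approached as far as the arm can. A call is refused whole if a number of a shift passes 62.5 or a number of a turn 10.7, either way. A call with a gripper value outside its range is refused whole. The fingers move at their own pace and stop on an object; the grip force is fixed at half the most. Time passes only in rows, so rows that do not move let the fingers close. It gives the time, the measured TCP pose, the force and the opening at its end, in the units of the state.
- bot.get_obs(): the state, without advancing time (a new reading comes with each control period).
- bot.camera(name): name is "scene" or "top" or "wrist"; returns a dict with "img" (480x640x3 uint8, blue, green, red), "depth" (480x640 float32, m along the optical axis (not along the pixel's ray), 0 where there is no reading), "fx", "fy", "cx", "cy" (pixels), "R" (3x3) and "t" (3): a world point X has camera coordinates R X + t; the wrist camera has in their place "T_tool_cam" (4x4, takes a point from camera to tool coordinates, whose origin is the TCP and whose axes are the flange's). Camera axes: x right, y down, z forward; pixel columns grow to the right and rows downward; lengths in m; the calibration is good to about 2 mm. A picture is of the moment at which its call begins: read the wrist's pose just before it.
- bot.job_done(): hands the job in, once; it reports no verdict.
The state is a dict: "clock": time; "joint_pos": joint angles; "joint_vel": joint speeds; "tau": joint torques, N m; "eef_pos": TCP position; "tool_rot": TCP orientation; "ft_force": force on the tool from outside, world axes, zero at the start; "ft_torque": the same for the moment, N m; "grip_width": finger opening in m.
Only numpy, scipy, OpenCV 4.12 (cv2) and the standard library are available. Lean on these libraries where they do the work, as an engineer would, in place of code of your own. Each camera call takes 0.05 s, during which the arm holds its last target.

## Working session

There is one attempt and no reset: what is moved stays moved. The work goes in short steps, Python scripts to look and compute and a shell command to move; the robot and the scene stay as the last step left them, time stands still between calls to the robot, and variables do not carry over. Pictures are saved under pics/ and viewed, and the job is handed in when it is done.

```bash
ls; mkdir -p pics
python3 - <<'E'
from workcell import bot
import cv2,numpy as np,pickle
print(bot.get_obs())
for n in ("top","scene"):
    c=bot.camera(n); cv2.imwrite(f"pics/{n}0.png",c["img"]); pickle.dump(c,open(f"{n}0.pkl","wb"))
    print({k:v for k,v in c.items() if k not in("img","depth")})
E
```

```text
pics
{'clock': 0.0, 'joint_pos': array([-1.34999397e+00,  2.41427225e-01,  3.69288470e-03,  1.33521931e+00,
        2.21071424e-05,  1.57079801e+00]), 'joint_vel': array([-0.00106804, -0.00132106, -0.00053086, -0.00012288,  0.00058455,
        0.00096064]), 'tau': array([-7.64932647e-04, -3.72314537e+01,  2.52409065e+01,  1.69297820e-02,
       -6.07330139e-05,  7.66891787e-06]), 'eef_pos': array([ 0.10936922, -0.48721972,  0.23039391]), 'tool_rot': array([ 9.93911493e-01,  1.10176136e-01, -1.07858216e-04, -1.07331095e-03]), 'ft_force': array([ 0.43326231, -0.32586263,  0.28945146]), 'ft_torque': array([-0.06175567,  0.02801379,  0.03533801]), 'grip_width': 0.08553579554082216}
{'fx': 593.1066470223284, 'fy': 593.1066470223284, 'cx': 335.2501941248098, 'cy': 241.14995214326262, 'R': array([[-0.05691758, -0.9983706 ,  0.00406567],
       [-0.97377038,  0.05461562, -0.22088091],
       [ 0.22029896, -0.01653104, -0.97529231]]), 't': array([-0.03261663,  0.53636296,  1.08178619])}
{'fx': 526.3371253249281, 'fy': 526.3371253249281, 'cx': 318.3456489857091, 'cy': 228.85326306090928, 'R': array([[-0.67895197,  0.73411916,  0.00965798],
       [ 0.6009114 ,  0.56321618, -0.56717989],
       [-0.42181716, -0.37928432, -0.82353731]]), 't': array([ 0.40703771, -0.28761977,  1.32710099])}
```

View pics/top0.png

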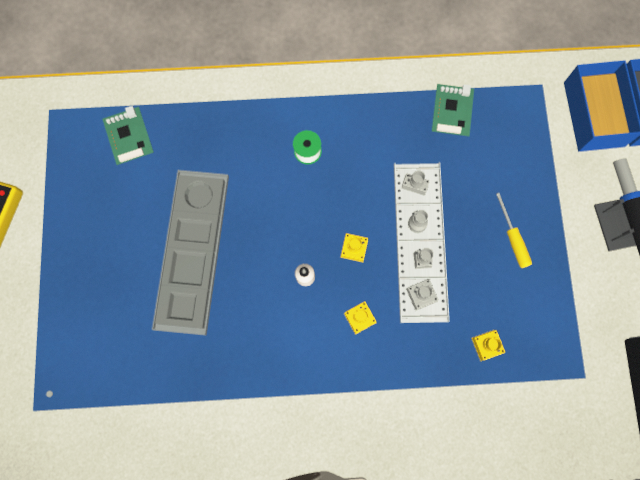

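View pics/scene0.png

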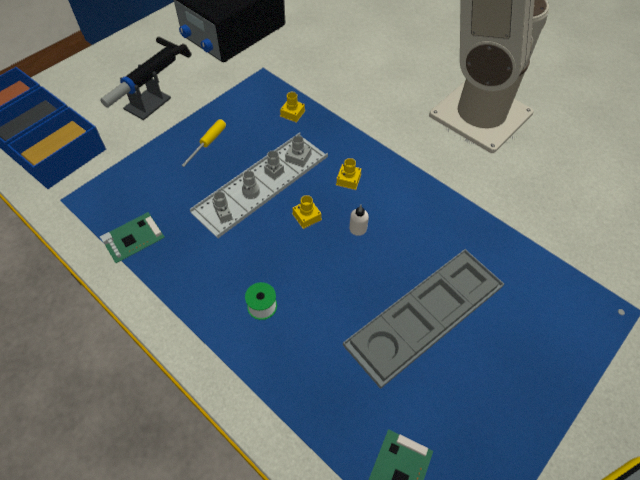

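Run:
```python
import cv2
a=cv2.imread("pics/top0.png")
cv2.imwrite("pics/rack0.png",cv2.resize(a[155:330,385:460],None,fx=4,fy=4,interpolation=cv2.INTER_CUBIC)[:600] if 0 else cv2.resize(a[155:330,375:475],None,fx=3.4,fy=3.4,interpolation=cv2.INTER_CUBIC))
cv2.imwrite("pics/tray0.png",cv2.resize(a[160:340,140:240],None,fx=3.3,fy=3.3,interpolation=cv2.INTER_CUBIC))
```

```text
(no output)
```

View pics/rack0.png

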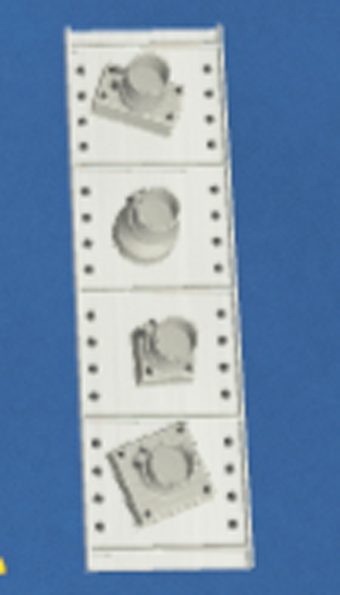

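View pics/tray0.png

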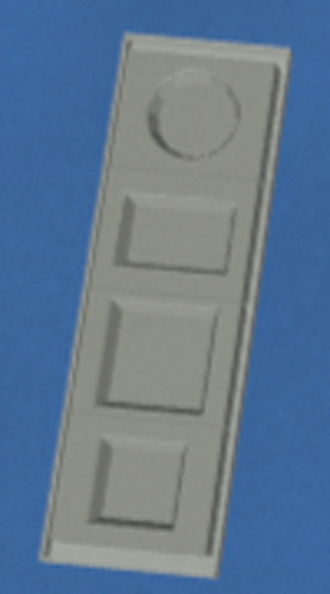

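```bash
cat > h.py <<'E'
import numpy as np,cv2,pickle
def cloud(c):
    d=c["depth"];v,u=np.mgrid[0:480,0:640]
    P=np.stack([(u-c["cx"])/c["fx"]*d,(v-c["cy"])/c["fy"]*d,d],-1)
    if "T_tool_cam" in c: return P
    W=(P-c["t"])@c["R"]; W[d==0]=np.nan; return W
E
python3 - <<'E'
from h import *
c=pickle.load(open("top0.pkl","rb"));W=cloud(c)
np.set_printoptions(precision=4,suppress=True)
for p in [(120,390),(350,260),(315,180)]: print("mat",W[p[1]-3:p[1]+3,p[0]-3:p[0]+3,2].mean())
# rack nozzles
for nm,(u0,v0,u1,v1) in dict(obl=(398,166,440,200),rnd=(400,206,440,236),sm=(405,242,443,276),lg=(400,278,446,318),reel=(285,125,330,170),bot=(285,255,325,295)).items():
    w=W[v0:v1,u0:u1].reshape(-1,3); w=w[~np.isnan(w[:,0])]
    t=w[(w[:,2]>.062)&(w[:,2]<.08)]if nm not in("reel","bot") else w[w[:,2]>.03]
    print(nm,len(t),"top mean",t.mean(0),"mid",(t.min(0)+t.max(0))/2,"ext",np.ptp(t,axis=0))
    hd=w[(w[:,2]>.030)&(w[:,2]<.042)]
    if len(hd)>5:
        (x,y),(a,b),an=cv2.minAreaRect((hd[:,:2]*1000).astype(np.float32)); print("   head",x,y,a,b,an,len(hd))
w=W[160:340,140:240].reshape(-1,3)
print(np.histogram(w[:,2],bins=np.arange(-.004,.03,.002)))
E
```

```text
mat 0.00026986308022453856
mat 0.005788822113776819
mat 0.00046797353700339314
obl 65 top mean [ 0.6503 -0.2327  0.0691] mid [ 0.6507 -0.2322  0.0687] ext [0.0254 0.0255 0.0128]
   head 650.0995483398438 -232.05958557128906 50.03263854980469 26.984743118286133 67.5076904296875 163
rnd 63 top mean [ 0.5718 -0.2314  0.0687] mid [ 0.5713 -0.2305  0.0686] ext [0.0254 0.0239 0.0129]
   head 566.1470947265625 -228.5045166015625 34.448516845703125 25.951061248779297 63.861934661865234 82
sm 66 top mean [ 0.4957 -0.2344  0.069 ] mid [ 0.496  -0.2341  0.0686] ext [0.0258 0.0258 0.0126]
   head 495.01275634765625 -233.87847900390625 32.89729690551758 30.943458557128906 87.94404602050781 92
lg 59 top mean [ 0.4251 -0.2267  0.0696] mid [ 0.4257 -0.2258  0.0688] ext [0.0245 0.0258 0.0113]
   head 426.1588439941406 -225.95750427246094 46.217140197753906 46.769535064697266 18.635740280151367 351
reel 612 top mean [ 0.7424 -0.0169  0.0436] mid [ 0.7426 -0.0173  0.0404] ext [0.0581 0.0569 0.0206]
   head 743.5517578125 -16.942073822021484 51.70554733276367 57.28628921508789 81.92552947998047 129
bot 316 top mean [ 0.4746 -0.0007  0.0537] mid [ 0.4768 -0.0002  0.057 ] ext [0.0369 0.0371 0.0523]
   head 466.9859313964844 -0.04494476318359375 36.749168395996094 16.38949203491211 89.68869018554688 20
(array([1104, 2733, 3290, 2042, 1080,  909,  861,  575,  425,  428,  609,
       1231, 1342,  792,  225,   33]), array([-0.004, -0.002,  0.   ,  0.002,  0.004,  0.006,  0.008,  0.01 ,
        0.012,  0.014,  0.016,  0.018,  0.02 ,  0.022,  0.024,  0.026,
        0.028]))
```

```bash
cat > fit.py <<'E'
from h import *
from scipy.optimize import minimize
c=pickle.load(open("top0.pkl","rb"));W=cloud(c)
w=W[160:340,140:240].reshape(-1,3);w=w[~np.isnan(w[:,0])]
def px(u,v,z):
    r=c["R"].T@np.array([(u-c["cx"])/c["fx"],(v-c["cy"])/c["fy"],1]);o=-c["R"].T@c["t"]
    return o+r*(z-o[2])/r[2]
cs=[px(140+a/3.3,160+b/3.3,.02) for a,b in[(125,33),(290,47),(217,578),(40,561)]]
print(np.round(cs,4)); ctr=np.mean(cs,0)
d=(cs[0]+cs[1])/2-(cs[2]+cs[3])/2; yaw=np.arctan2(d[1],d[0]); print(ctr,np.degrees(yaw),np.linalg.norm(d))
cav=[("small",-114,25,21,25,21),("large",-38,32,28,32,28),("obl",38,22,18,34,30),("round",114,28,24,0,0)]
def model(p,ww):
    co,s=np.cos(p[2]),np.sin(p[2]);q=(ww[:,:2]-p[:2]/1000)*1000
    X=q[:,0]*co+q[:,1]*s;Y=-q[:,0]*s+q[:,1]*co
    z=np.full(len(X),21.)
    for n,x0,a,b,e,f in cav:
        x=X-x0
        t=(a-np.hypot(x,Y))/4 if n=="round" else np.minimum((a-abs(x))/(a-b),(e-abs(Y))/(e-f))
        z-=13*np.clip(t,0,1)
    return z,(abs(X)<148)&(abs(Y)<43)
def cost(p):
    z,m=model(p,w); r=w[m][:,2]*1000-z[m]-p[3]; return np.mean(np.minimum(abs(r),8))
best=min((minimize(cost,[ctr[0]*1000+dx,ctr[1]*1000+dy,yaw,0],method="Nelder-Mead",options=dict(initial_simplex=None,xatol=.01,fatol=1e-4,maxiter=2000)) for dx in(-4,0,4) for dy in(-4,0,4)),key=lambda r:r.fun)
print(best.x,best.fun,np.degrees(best.x[2]))
p=best.x;e=np.array([np.cos(p[2]),np.sin(p[2])])
for n,x0,*_ in cav: print(n,p[:2]+x0*e)
E
python3 fit.py
```

```text
[[0.7099 0.2497 0.02  ]
 [0.6951 0.1477 0.02  ]
 [0.3716 0.1957 0.02  ]
 [0.3872 0.2987 0.02  ]]
[0.54094593 0.2229748  0.02      ] -8.536369336128695 0.32670853718834814
[ 5.42808213e+02  2.25648169e+02 -1.52028014e-01  7.98695691e-05] 1.9797552404894483 -8.710563587954642
small [430.12309116 242.9126786 ]
large [505.2465058 231.4030056]
obl [580.36992044 219.89333261]
round [655.49333509 208.38365962]
```

```bash
cat > rem.py <<'E'
import sys,numpy as np
from workcell import bot
from scipy.spatial.transform import Rotation as Ro
o=bot.get_obs();R=Ro.from_quat(o["tool_rot"]).as_matrix()
h=np.degrees(np.arctan2(R[1,0],R[0,0]))
print("t %.2f pos %s head %.1f j %s w %.1f F %s"%(o["clock"],np.round(o["eef_pos"]*1000,1),h,np.round(o["joint_pos"],2),o["grip_width"]*1000,np.round(o["ft_force"],1)), "tilt %.2f"%np.degrees(np.arccos(-R[2,2])))
if len(sys.argv)>1:
    x,y,z,hd=map(float,sys.argv[1:5])
    d=R.T@(np.array([x,y,z])-o["eef_pos"]*1000); t=-((hd-h+180)%360-180)
    print("remaining",np.round(d,1),"turn %.1f"%t)
E
python3 rem.py 425.5 -226 200 0
```

```text
t 0.10 pos [ 109.4 -487.3  230.5] head 12.7 j [-1.35  0.24  0.    1.34 -0.    1.57] w 85.5 F [0.6 0.  0.4] tilt 0.11
remaining [ 365.7 -185.7   30.8] turn 12.7
```

```bash
python3 -m crank '[[[0,0,0,6.3,0],[0,0,0,6.4,0],[45,-37,0,0,0],[45,-37,0,0,0],[45,-37,0,0,0],[45,-37,0,0,0],[45,-37,0,0,0],[45,-37,0,0,0],[45,-38,0,0,0]]]'; python3 rem.py 425.5 -226 200 0
```

```text
clock: 1.23
eef_pos: [0.4326, -0.2251, 0.2272]
tool_rot: [1.0, -0.01, -0.002, -0.003]
ft_force: [0.0, -0.7, -1.1]
grip_width: 0.0855
t 1.23 pos [ 432.6 -225.1  227.2] head -1.1 j [-0.48  0.22 -0.03  1.32  0.    2.68] w 85.5 F [ 0.  -0.7 -1.1] tilt 0.42
remaining [-7.   1.2 27.2] turn -1.1
```

```bash
python3 -m crank '[[[0,0,0,-10.7,0],[0,0,0,-10.7,0],[0,0,0,-10.7,0],[0,0,0,-10.7,0],[0,0,0,-10.7,0],[0,0,0,-10.7,0],[0,0,0,-10.7,0],[0,0,0,-10.7,0],[0,0,0,-10.7,0],[0,0,0,-10.7,0],[0,0,0,-10.7,0],[0,0,0,-10.7,0]]]'; python3 -m crank '[[[0,0,0,-10.7,0],[0,0,0,-10.7,0],[0,0,0,-10.7,0],[0,0,0,-10.7,0],[0,0,0,-10,0],[0,0,0,0,0]]]'; python3 rem.py 425.5 -226 200 180
python3 - <<'E'
from workcell import bot
import cv2,pickle
o=bot.get_obs();c=bot.camera("wrist");pickle.dump((o,c),open("w1.pkl","wb"));cv2.imwrite("pics/w1.png",c["img"]);print(c["T_tool_cam"])
E
```

```text
clock: 2.72
eef_pos: [0.4327, -0.2181, 0.2202]
tool_rot: [0.438, 0.899, 0.003, -0.01]
ft_force: [-0.2, 0.3, 0.3]
grip_width: 0.0852
clock: 3.48
eef_pos: [0.4306, -0.2171, 0.2171]
tool_rot: [-0.011, 1.0, 0.009, -0.011]
ft_force: [0.4, 0.9, 0.0]
grip_width: 0.0856
t 3.48 pos [ 430.6 -217.1  217.1] head -178.7 j [-0.47  0.23 -0.04  1.32  0.   -0.49] w 85.6 F [0.4 0.9 0. ] tilt 1.63
remaining [ 4.9 -9.1 17. ] turn 1.3
[[-1.58177326e-03 -9.46434937e-01 -3.22890706e-01  8.29545923e-02]
 [ 9.99998668e-01 -1.62666239e-03 -1.30821488e-04  9.26451620e-04]
 [-4.01420139e-04 -3.22890483e-01  9.46436250e-01 -1.42909788e-01]
 [ 0.00000000e+00  0.00000000e+00  0.00000000e+00  1.00000000e+00]]
```

View pics/w1.png

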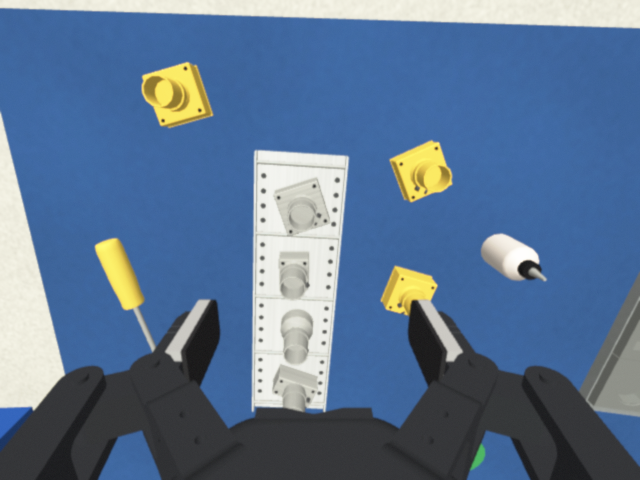

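```bash
cat >> rem.py <<'E'
print("tiltvec deg (toolz x,y)",np.round(np.degrees(R[:2,2]),2))
E
python3 rem.py; python3 -m crank '[[[5,-9,17,1.3,0]]]' >/dev/null; python3 rem.py 425.5 -226 200 180;python3 -m crank '[[[0,0,0,0,0],[0,0,0,0,0],[0,0,0,0,0],[0,0,0,0,0]]]' >/dev/null; python3 rem.py 425.5 -226 200 180
```

```text
t 3.52 pos [ 430.6 -217.1  217.1] head -178.7 j [-0.47  0.23 -0.04  1.32  0.   -0.49] w 85.7 F [ 0.9  0.  -0.6] tilt 1.63
tiltvec deg (toolz x,y) [-1.3   0.98]
t 3.65 pos [ 426.5 -226.1  200.8] head 179.8 j [-0.49  0.24 -0.07  1.28  0.   -0.49] w 85.5 F [ 0.5 -0.4 -0.4] tilt 1.46
remaining [0.9 0.1 0.9] turn -0.2
tiltvec deg (toolz x,y) [-1.15  0.9 ]
t 4.15 pos [ 426.3 -225.7  201. ] head 179.6 j [-0.49  0.24 -0.07  1.28  0.   -0.48] w 85.8 F [0.5 0.  0.3] tilt 1.54
remaining [ 0.7 -0.4  1. ] turn -0.4
tiltvec deg (toolz x,y) [-1.2   0.96]
```

```bash
cat > wn.py <<'E'
from h import *
from scipy.spatial.transform import Rotation as Ro
def wcloud(o,c):
    P=cloud(c);T=c["T_tool_cam"];Q=P@T[:3,:3].T+T[:3,3]
    W=Q@Ro.from_quat(o["tool_rot"]).as_matrix().T+o["eef_pos"]; W[c["depth"]==0]=np.nan
    return W
def near(W,x,y,r=.03,z0=.062,z1=.08):
    w=W.reshape(-1,3);w=w[~np.isnan(w[:,0])]
    w=w[np.hypot(w[:,0]-x,w[:,1]-y)<r]; return w[(w[:,2]>z0)&(w[:,2]<z1)]
E
python3 - <<'E'
from wn import *
o,c=pickle.load(open("w1.pkl","rb"));W=wcloud(o,c)
for n,x,y in [("lg",.4255,-.226),("sm",.496,-.234),("rnd",.571,-.2305),("obl",.65,-.232)]:
    for z0,z1 in((.064,.08),(.03,.041)):
        t=near(W,x,y,.036,z0,z1)
        if len(t)>10: print(n,z0,len(t),(t.min(0)+t.max(0))/2,np.ptp(t,axis=0),cv2.minAreaRect((t[:,:2]*1000).astype(np.float32)))
E
```

```text
lg 0.064 249 [ 0.42707166 -0.22512424  0.06899646] [0.02506489 0.02556827 0.00981539] ((427.0702209472656, -224.80288696289062), (25.231826782226562, 25.299407958984375), 68.89109802246094)
lg 0.03 1181 [ 0.4267306  -0.22483403  0.03500786] [0.05651361 0.05553074 0.00957567] ((427.3871154785156, -224.93017578125), (46.26775360107422, 46.13822555541992), 18.741289138793945)
sm 0.064 287 [ 0.49712976 -0.23297299  0.06905458] [0.02595163 0.02505168 0.01006664] ((497.138916015625, -232.954345703125), (25.335803985595703, 25.497591018676758), 53.31958770751953)
sm 0.03 320 [ 0.49628291 -0.23296044  0.03500536] [0.03153373 0.03123474 0.00997466] ((496.1762390136719, -233.17384338378906), (31.262815475463867, 31.29921531677246), 0.8935070633888245)
rnd 0.064 315 [ 0.57260532 -0.22994055  0.06906221] [0.02609865 0.02509534 0.01008918] ((572.2817993164062, -229.9378662109375), (25.739892959594727, 25.307392120361328), 46.03874969482422)
rnd 0.03 334 [ 0.56843119 -0.22950784  0.03543325] [0.02835799 0.03560451 0.01080843] ((567.9383544921875, -229.36077880859375), (35.78804397583008, 27.439958572387695), 86.32403564453125)
obl 0.064 132 [ 0.64421233 -0.23138381  0.06898009] [0.01136906 0.02357429 0.00984267] ((643.8388671875, -230.99061584472656), (23.707883834838867, 10.085699081420898), 84.99407958984375)
obl 0.03 541 [ 0.65056173 -0.23207048  0.03549256] [0.0384906  0.05340966 0.01090745] ((652.1394653320312, -231.88766479492188), (49.79734420776367, 26.978727340698242), 68.74260711669922)
```

```bash
python3 rem.py 426.5 -225.2 44 180
```

```text
t 4.15 pos [ 426.3 -225.7  201. ] head 179.6 j [-0.49  0.24 -0.07  1.28  0.   -0.48] w 85.8 F [0.5 0.  0.3] tilt 1.54
remaining [ -3.6  -2.1 156.9] turn -0.4
tiltvec deg (toolz x,y) [-1.2   0.96]
```

```bash
python3 -m crank '[[[-1,-1,50,0,0],[-1,-1,50,0,0],[-1,0,28,0,0]]]'>/dev/null;  python3 rem.py 426.5 -225.2 44 180
```

```text
t 4.53 pos [ 431.3 -227.6   74.2] head 179.6 j [-0.49  0.36 -0.27  0.96  0.01 -0.48] w 85.1 F [-0.  -0.5 -0. ] tilt 0.86
remaining [ 4.5  2.  30.3] turn -0.4
tiltvec deg (toolz x,y) [-0.58  0.64]
```

```bash
python3 -m crank '[[[3,1,15,0,0],[2,1,14,0,0]]]'>/dev/null;  python3 rem.py 426.5 -225.2 44 180
```

```text
t 4.78 pos [ 425.6 -224.6   43.3] head 179.6 j [-0.49  0.39 -0.32  0.88  0.01 -0.48] w 85.5 F [-0.  -0.   0.2] tilt 0.96
remaining [-0.9 -0.6 -0.8] turn -0.4
tiltvec deg (toolz x,y) [-0.67  0.69]
```

Now close, lift.

```bash
python3 -m crank '[[[-1,-0.5,-1,0,255],[0,0,0,0,255],[0,0,0,0,255],[0,0,0,0,255],[0,0,0,0,255],[0,0,0,0,255]]]';  python3 rem.py 426.5 -225.2 44 180
```

```text
clock: 5.52
eef_pos: [0.4281, -0.2256, 0.0461]
tool_rot: [0.003, 1.0, 0.005, -0.005]
ft_force: [-0.2, -0.2, -1.4]
grip_width: 0.0242
t 5.53 pos [ 428.1 -225.6   46.1] head 179.6 j [-0.49  0.39 -0.32  0.88  0.01 -0.48] w 24.2 F [-0.2 -0.2 -1.4] tilt 0.82
remaining [1.6 0.4 2.1] turn -0.4
tiltvec deg (toolz x,y) [-0.53  0.62]
```

```bash
python3 -m crank '[[[0,0,-20,0,255],[0,0,-40,0,255],[0,0,-45,0,255],[0,0,-45,0,255],[0,0,0,0,255]]]';  python3 rem.py 505 231 190 152.4
python3 - <<'E'
from workcell import bot
import cv2,pickle
o=bot.get_obs();c=bot.camera("wrist");pickle.dump((o,c),open("w2.pkl","wb"));cv2.imwrite("pics/w2.png",c["img"])
E
```

```text
clock: 6.15
eef_pos: [0.4282, -0.2266, 0.1987]
tool_rot: [0.003, 1.0, 0.007, -0.007]
ft_force: [0.2, -0.5, -1.4]
grip_width: 0.0243
t 6.15 pos [ 428.2 -226.6  198.7] head 179.6 j [-0.49  0.24 -0.08  1.27  0.01 -0.48] w 24.3 F [ 0.2 -0.5 -1.4] tilt 1.09
remaining [-73.9 457.9  13.7] turn 27.2
tiltvec deg (toolz x,y) [-0.78  0.76]
```

View pics/w2.png

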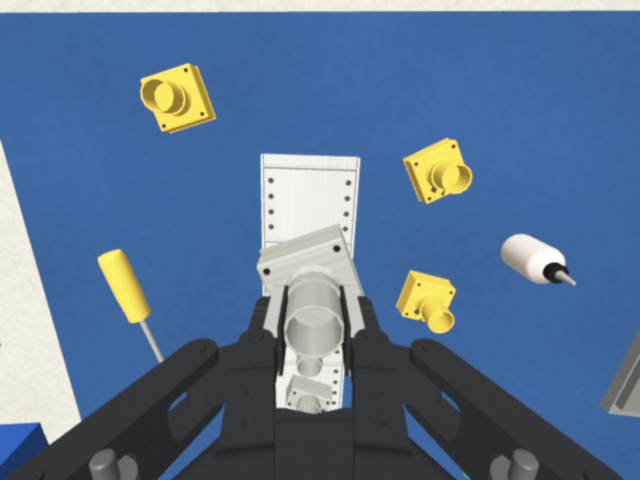

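```bash
python3 -m crank '[[[-5,30,0,0,255],[-10,57,0,0,255],[-10,57,0,0,255],[-10,57,0,0,255],[-10,57,0,0,255],[-10,57,0,0,255],[-10,57,0,0,255],[-10,57,0,0,255],[-5,25,0,0,255],[0,0,0,9.1,255],[0,0,0,9.1,255],[0,0,0,9,255]]]';  python3 rem.py 506.5 230.7 190 152.3
python3 - <<'E'
from workcell import bot
import cv2,pickle
o=bot.get_obs();c=bot.camera("wrist");pickle.dump((o,c),open("w3.pkl","wb"));cv2.imwrite("pics/w3.png",c["img"])
E
```

```text
clock: 7.7
eef_pos: [0.4997, 0.2402, 0.1742]
tool_rot: [0.246, 0.969, -0.004, -0.029]
ft_force: [0.5, -0.1, -0.9]
grip_width: 0.0242
t 7.70 pos [499.7 240.2 174.2] head 151.4 j [0.43 0.42 0.1  1.31 0.03 0.93] w 24.2 F [ 0.5 -0.1 -0.9] tilt 3.39
remaining [ -9.7  -5.4 -16.2] turn -0.9
tiltvec deg (toolz x,y) [-3.37  0.34]
```

View pics/w3.png

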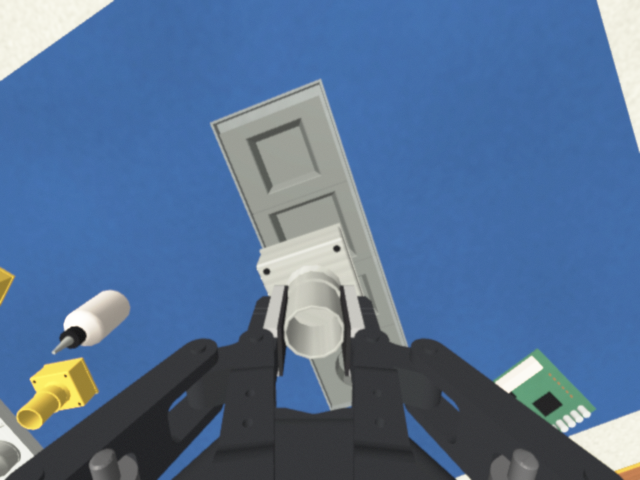

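```bash
cat > fit2.py <<'E'
import sys
from wn import *
exec(open("fit.py").read().split("best=")[0].replace("print","(lambda *a:0)"))
o,c2=pickle.load(open(sys.argv[1],"rb"));W2=wcloud(o,c2)
w=W2.reshape(-1,3);w=w[~np.isnan(w[:,0])]
w=w[(w[:,2]<.028)&(w[:,2]>-.01)&(w[:,0]<.75)&(w[:,0]>.33)&(w[:,1]>.12)&(w[:,1]<.33)]
b=min((minimize(cost,[542.8+dx,225.6+dy,-.152,0],method="Nelder-Mead") for dx in(-3,0,3) for dy in(-3,0,3)),key=lambda r:r.fun)
print(b.x,b.fun,np.degrees(b.x[2]));p=b.x;e=np.array([np.cos(p[2]),np.sin(p[2])])
for n,x0,*_ in cav: print(n,p[:2]+x0*e)
E
python3 fit2.py w3.pkl
```

```text
[ 5.44230481e+02  2.26763575e+02 -1.53699593e-01  1.69471904e-04] 0.6752870050977049 -8.806337976859517
small [431.57437586 244.21642273]
large [506.67844624 232.5811912 ]
obl [581.78251661 220.94595967]
round [656.88658699 209.31072813]
```

```bash
python3 rem.py 508.5 232 85 152.2
```

```text
t 7.75 pos [499.3 240.  173.9] head 151.2 j [0.43 0.42 0.1  1.31 0.03 0.93] w 24.4 F [ 0.1 -0.  -1.7] tilt 3.44
remaining [-16.8  -0.5  88.1] turn -1.0
tiltvec deg (toolz x,y) [-3.43  0.32]
```

```bash
python3 -m crank '[[[-6,0,29,-0.5,255],[-6,0,29,-0.5,255],[-5,0,29,0,255]]]' >/dev/null;  python3 rem.py 508.5 232 44 152.2
```

```text
t 8.12 pos [508.2 232.   81.4] head 152.7 j [ 0.41  0.5  -0.02  1.1   0.03  0.89] w 24.1 F [ 1.6  0.4 -1. ] tilt 3.54
remaining [-2.4  1.  37.4] turn 0.5
tiltvec deg (toolz x,y) [-3.53  0.27]
```

```bash
python3 -m crank '[[[-1,0.5,14,0,255],[-1,0.5,14,0,255],[0,0,6,0,255],[0,0,0,0,255]]]' >/dev/null;  python3 rem.py 508.5 232 44 152.2
```

```text
t 8.62 pos [505.  230.6  43.2] head 152.8 j [ 0.41  0.54 -0.06  1.03  0.03  0.88] w 24.2 F [ 0.2 -0.2 -1.2] tilt 3.96
remaining [-2.4  2.8 -1.1] turn 0.6
tiltvec deg (toolz x,y) [-3.95  0.09]
```

```bash
python3 -m crank '[[[-2,2.5,1,0,255],[0,0,0.5,0,255]]]' >/dev/null;  python3 rem.py 508.5 232 43 152.2
```

```text
t 8.88 pos [508.6 232.5  43. ] head 152.9 j [ 0.41  0.55 -0.06  1.03  0.03  0.88] w 24.3 F [0.  0.3 0.6] tilt 3.85
remaining [-0.1 -0.5  0. ] turn 0.7
tiltvec deg (toolz x,y) [-3.84  0.15]
```

```bash
python3 -m crank '[[[0,0,0.5,0,150],[0,0,0,0,120],[0,0,0,0,60],[0,0,0,0,0],[0,0,0,0,0],[0,0,-30,0,0],[0,0,-40,0,0],[0,0,-45,0,0],[0,0,0,0,0]]]';  python3 rem.py 497 -233 180 180
python3 - <<'E'
from workcell import bot
import cv2,pickle
o=bot.get_obs();c=bot.camera("wrist");pickle.dump((o,c),open("w4.pkl","wb"));cv2.imwrite("pics/w4.png",c["img"])
E
```

```text
clock: 10.0
eef_pos: [0.5167, 0.2324, 0.1596]
tool_rot: [0.234, 0.972, -0.007, -0.033]
ft_force: [0.1, 0.3, 0.1]
grip_width: 0.0855
t 10.00 pos [516.7 232.4 159.6] head 152.9 j [0.41 0.46 0.13 1.3  0.03 0.88] w 85.5 F [0.1 0.3 0.1] tilt 3.86
remaining [-193.  -423.9  -20.2] turn -27.1
tiltvec deg (toolz x,y) [-3.86  0.15]
```

View pics/w4.png

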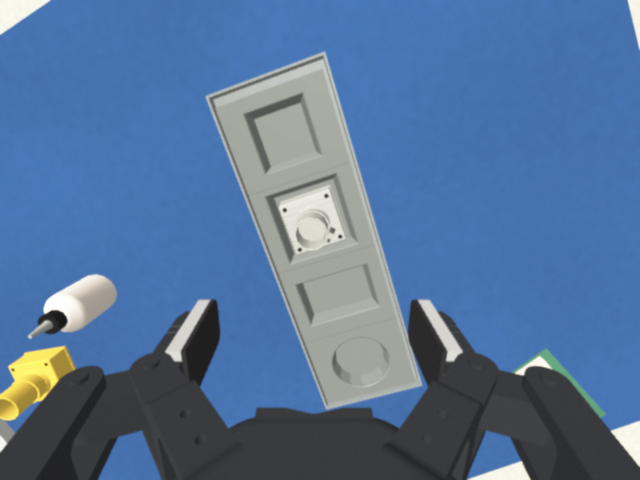

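```bash
python3 -m crank '[[[-21,-47,-2,0,0],[-21,-47,-2,0,0],[-21,-47,-2,0,0],[-21,-47,-2,0,0],[-21,-47,-2,0,0],[-21,-47,-2,0,0],[-21,-47,-2,0,0],[-21,-47,-2,0,0],[-21,-47,-2,0,0]]]' >/dev/null; python3 rem.py 497 -233 180 180;  python3 -m crank '[[[0,0,0,-9,0],[0,0,0,-9,0],[0,0,0,-9,0]]]'>/dev/null; python3 rem.py 497 -233 100 180
```

```text
t 11.18 pos [ 484.8 -239.8  162.4] head 153.4 j [-0.44  0.43  0.09  1.32 -0.04  0.03] w 85.3 F [ 1.4 -0.3  0.4] tilt 5.44
remaining [ -6.3  10.8 -18.7] turn -26.6
tiltvec deg (toolz x,y) [-5.43  0.17]
t 11.55 pos [ 480.6 -243.5  156.4] head -179.1 j [-0.45  0.44  0.08  1.31 -0.04 -0.46] w 85.3 F [-0.   0.5 -0.7] tilt 5.96
remaining [-22.3   9.8  54.4] turn 0.9
tiltvec deg (toolz x,y) [-5.93  0.42]
```

```bash
m(){ python3 rem.py | tail -2; }; python3 -m crank '[[[0,0,-50,0,0]]]'>/dev/null; m; python3 -m crank '[[[0,0,-50,0,0]]]'>/dev/null; m; python3 -m crank '[[[0,0,0,0,0]]]'>/dev/null; m; python3 -m crank '[[[60,0,0,0,0]]]'>/dev/null; m; python3 -m crank '[[[0,0,0,0,0]]]'>/dev/null; m; python3 -m crank '[[[-60,0,0,0,0]]]'>/dev/null; m; python3 -m crank '[[[0,0,0,0,0]]]'>/dev/null; m;python3 -m crank '[[[0,0,50,0,0]]]'>/dev/null; m; python3 -m crank '[[[0,0,0,0,0]]]'>/dev/null; m
```

```text
t 11.68 pos [ 481.6 -242.2  200.4] head -179.0 j [-0.44  0.42  0.18  1.44 -0.04 -0.46] w 85.6 F [-0.  -0.5  0.3] tilt 6.74
tiltvec deg (toolz x,y) [-6.68  0.78]
t 11.80 pos [ 486.3 -242.4  249. ] head -179.0 j [-0.44  0.42  0.3   1.56 -0.04 -0.46] w 85.4 F [ 0.5 -0.7 -0.2] tilt 7.02
tiltvec deg (toolz x,y) [-6.94  0.91]
t 11.93 pos [ 487.8 -243.   251.1] head -179.0 j [-0.44  0.42  0.3   1.56 -0.04 -0.46] w 85.4 F [-0.2 -0.3  0.2] tilt 6.74
tiltvec deg (toolz x,y) [-6.68  0.79]
t 12.05 pos [ 429.  -243.6  252.9] head -178.8 j [-0.49  0.31  0.15  1.53 -0.04 -0.51] w 85.5 F [-1.7 -0.7  0.7] tilt 7.12
tiltvec deg (toolz x,y) [-7.03  0.96]
t 12.18 pos [ 424.6 -242.6  250.9] head -178.9 j [-0.49  0.31  0.14  1.53 -0.04 -0.51] w 85.6 F [ 0.6 -0.1  1.3] tilt 7.48
tiltvec deg (toolz x,y) [-7.37  1.14]
t 12.30 pos [ 481.  -241.5  242.4] head -179.1 j [-0.44  0.42  0.28  1.56 -0.04 -0.46] w 85.5 F [ 1.7 -1.  -0.2] tilt 7.69
tiltvec deg (toolz x,y) [-7.57  1.23]
t 12.43 pos [ 482.8 -240.6  237.1] head -179.0 j [-0.44  0.43  0.28  1.56 -0.04 -0.45] w 85.5 F [-0.7 -0.2 -0. ] tilt 8.04
tiltvec deg (toolz x,y) [-7.89  1.41]
t 12.55 pos [ 478.9 -240.4  188.4] head -179.0 j [-0.44  0.44  0.16  1.43 -0.04 -0.46] w 85.8 F [-0.3 -0.4 -1.1] tilt 7.66
tiltvec deg (toolz x,y) [-7.54  1.23]
t 12.68 pos [ 474.3 -238.1  182.8] head -178.9 j [-0.44  0.44  0.15  1.43 -0.04 -0.46] w 85.4 F [-0.2  0.5 -1.1] tilt 8.44
tiltvec deg (toolz x,y) [-8.26  1.57]
```

```bash
m(){ python3 rem.py | tail -2|sed 's/head.*//'; }; python3 -m crank '[[[0,0,12,0,0],[0,0,12,0,0],[0,0,12,0,0],[0,0,12,0,0]]]'>/dev/null; m; python3 -m crank '[[[0,0,0,0,0],[0,0,0,0,0]]]'>/dev/null; m; python3 -m crank '[[[0,0,-12,0,0],[0,0,-12,0,0],[0,0,-12,0,0],[0,0,-12,0,0]]]'>/dev/null; m; python3 -m crank '[[[0,0,0,0,0],[0,0,0,0,0]]]'>/dev/null; m; python3 -m crank '[[[0,0,0,10.7,0],[0,0,0,10.7,0],[0,0,0,0,0]]]'>/dev/null; m;python3 -m crank '[[[0,0,0,-10.7,0],[0,0,0,-10.7,0],[0,0,0,0,0]]]'>/dev/null; m
```

```text
t 13.18 pos [ 471.9 -239.3  139. ] 
tiltvec deg (toolz x,y) [-7.57  1.24]
t 13.43 pos [ 471.5 -239.2  138.5] 
tiltvec deg (toolz x,y) [-7.61  1.26]
t 13.93 pos [ 478.9 -240.6  190.4] 
tiltvec deg (toolz x,y) [-7.49  1.2 ]
t 14.18 pos [ 479.9 -241.   191.9] 
tiltvec deg (toolz x,y) [-7.34  1.13]
t 14.55 pos [ 478.8 -240.6  190.4] 
tiltvec deg (toolz x,y) [-7.5   1.21]
t 14.93 pos [ 478.  -240.2  189.1] 
tiltvec deg (toolz x,y) [-7.65  1.28]
```

```bash
m(){ python3 rem.py | tail -2|sed 's/head.*//'; }; for i in 1; do python3 -m crank '[[[0,0,30,0,0],[0,0,22,0,0],[0,0,15,0,0],[0,0,8,0,0],[0,0,3,0,0],[0,0,0,0,0]]]'>/dev/null; m; python3 -m crank '[[[0,0,-6,0,0],[0,0,-12,0,0],[0,0,-19,0,0],[0,0,-27,0,0],[0,0,-30,0,0],[0,0,0,0,0]]]'>/dev/null; m; done
```

```text
t 15.68 pos [ 467.8 -238.6  109.8] 
tiltvec deg (toolz x,y) [-7.59  1.25]
t 16.43 pos [ 483.1 -241.7  212.5] 
tiltvec deg (toolz x,y) [-7.11  1.03]
```

```bash
m(){ python3 rem.py | tail -2|sed 's/head.*//'; };  python3 -m crank '[[[0,0,25,0,0],[0,0,25,0,0],[0,0,18,0,0],[0,0,10,0,0],[0,0,4,0,0]]]'>/dev/null; m; python3 -m crank '[[[0,0,-8,0,0],[0,0,-18,0,0],[0,0,-30,0,0],[0,0,-42,0,0],[0,0,-55,0,0]]]'>/dev/null; m;python3 -m crank '[[[0,0,45,0,0]]]'>/dev/null; m;python3 -m crank '[[[0,0,45,0,0]]]'>/dev/null; m; python3 -m crank '[[[0,0,34,0,0],[0,0,24,0,0],[0,0,15,0,0],[0,0,7,0,0],[0,0,0,0,0]]]'>/dev/null; m
```

```text
t 17.05 pos [ 473.  -240.3  129.7] 
tiltvec deg (toolz x,y) [-6.96  0.95]
t 17.68 pos [ 491.1 -242.4  286.2] 
tiltvec deg (toolz x,y) [-7.14  1.04]
t 17.80 pos [ 493.4 -245.1  253.4] 
tiltvec deg (toolz x,y) [-5.74  0.37]
t 17.93 pos [ 490.6 -245.5  210.4] 
tiltvec deg (toolz x,y) [-5.43  0.22]
t 18.55 pos [ 485.  -246.1  132.3] 
tiltvec deg (toolz x,y) [-5.08  0.05]
```

```bash
m(){ python3 rem.py 497 -233 100 180; };   python3 -m crank '[[[0,0,-8,0,0],[0,0,-18,0,0],[0,0,-30,0,0],[0,0,-42,0,0],[0,0,-55,0,0],[0,0,45,0,0],[0,0,45,0,0],[0,0,34,0,0],[0,0,24,0,0],[0,0,15,0,0],[0,0,7,0,0],[0,0,0,0,0]]]'>/dev/null; m
```

```text
t 20.05 pos [ 497.9 -252.4  137.5] head -179.2 j [-0.45  0.44  0.04  1.21 -0.04 -0.46] w 85.0 F [ 0.1 -0.4  0.4] tilt 3.18
remaining [-1.4 19.9 37.2] turn 0.8
tiltvec deg (toolz x,y) [-3.05 -0.91]
```

```bash
m(){ python3 rem.py 496.3 -233.2 45 180; };   python3 -m crank '[[[0,7,6,0.4,0],[0,7,10,0.4,0],[0,6,12,0,0],[0,0,12,0,0],[0,0,10,0,0]]]'>/dev/null; m
```

```text
t 20.68 pos [ 496.8 -232.    86.5] head 180.0 j [-0.42  0.47 -0.06  1.08 -0.04 -0.42] w 85.6 F [-0.4 -0.1 -0.3] tilt 2.97
remaining [-1.5 -0.4 41.5] turn -0.0
tiltvec deg (toolz x,y) [-2.79 -1.02]
```

```bash
m(){ python3 rem.py 496.3 -233.2 45 180; };   python3 -m crank '[[[0,0,14,0,0],[0,0,13,0,0],[-1,0,9,0,0],[-0.5,0,4,0,0],[0,0,0,0,0]]]'>/dev/null; m
```

```text
t 21.30 pos [ 495.3 -232.9   41.9] head 179.9 j [-0.42  0.51 -0.12  0.98 -0.04 -0.42] w 85.1 F [0.2 0.8 0.2] tilt 3.10
remaining [-0.9 -0.3 -3.1] turn -0.1
tiltvec deg (toolz x,y) [-2.94 -0.96]
```

```bash
m(){ python3 rem.py 497 -233.2 45 180; };   python3 -m crank '[[[-1,0,-3,0,0],[0,0,0,0,255],[0,0,0,0,255],[0,0,0,0,255],[0,0,0,0,255],[0,0,0,0,255],[0,0,0,0,255]]]'>/dev/null; m; python3 -m crank '[[[0,0,-6,0,255],[0,0,-14,0,255],[0,0,-22,0,255],[0,0,-30,0,255],[0,0,-36,0,255],[0,0,-20,0,255],[0,0,0,0,255]]]'>/dev/null; python3 rem.py 432 244 190 173.3
python3 - <<'E'
from workcell import bot
import cv2,pickle
o=bot.get_obs();c=bot.camera("wrist");pickle.dump((o,c),open("w5.pkl","wb"));cv2.imwrite("pics/w5.png",c["img"])
E
```

```text
t 22.18 pos [ 498.  -233.5   47. ] head 179.9 j [-0.42  0.51 -0.11  0.99 -0.04 -0.42] w 24.2 F [ 0.3 -0.7 -0.5] tilt 2.93
remaining [0.9 0.4 2. ] turn -0.1
tiltvec deg (toolz x,y) [-2.73 -1.06]
t 23.05 pos [ 504.4 -230.9  183.1] head 179.9 j [-0.41  0.4   0.1   1.31 -0.04 -0.41] w 24.3 F [-0.3 -0.2 -0.3] tilt 2.86
remaining [ 73.2 474.7 -12.6] turn 6.6
tiltvec deg (toolz x,y) [-2.64 -1.09]
```

View pics/w5.png

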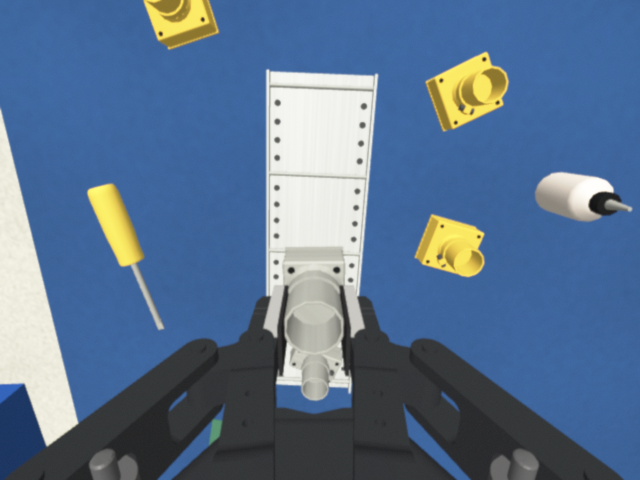

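```bash
python3 -m crank '[[[3,20,-1,0,255],[6,38,-1,0,255],[8,50,-1,0,255],[8,52,-1,0,255],[8,52,-1,0,255],[8,52,-1,0,255],[8,52,-1,0,255],[8,52,-1,0,255],[7,46,-1,0,255],[5,34,0,0,255],[3,20,0,0,255],[1,8,0,0,255]]]'>/dev/null; python3 rem.py 432 244 150 171.2
```

```text
t 24.60 pos [412.3 266.3 174.4] head -179.8 j [ 0.56  0.31 -0.05  1.28  0.02  0.55] w 23.9 F [ 0.3 -0.8 -0.8] tilt 4.41
remaining [-21.4 -21.9  23.3] turn 9.0
tiltvec deg (toolz x,y) [-4.27 -1.08]
```

```bash
python3 -m crank '[[[-4,-4,8,3,255],[-6,-6,14,3,255],[-6,-6,16,3,255],[-4,-4,16,0,255],[-1,-1,16,0,255],[0,0,10,0,255]]]'>/dev/null; python3 rem.py 433.3 244 44 171.2
```

```text
t 25.35 pos [420.8 238.9  88.7] head 170.8 j [ 0.5   0.38 -0.19  1.08  0.02  0.66] w 24.3 F [ 0.1  0.2 -0.3] tilt 4.84
remaining [-14.9   8.6  43.4] turn -0.4
tiltvec deg (toolz x,y) [-4.64 -1.34]
```

```bash
python3 -m crank '[[[-6,3,8,0,255],[-5,3,10,0,255],[-2,2,8,0,255],[0,0,4,0,255],[0,0,0,0,255]]]'>/dev/null; python3 rem.py 433.3 244 44 171.2
```

```text
t 25.98 pos [432.9 244.2  55.1] head 170.8 j [ 0.5   0.44 -0.2   1.01  0.02  0.66] w 24.0 F [ 0.6 -0.9 -1.1] tilt 4.89
remaining [-1.2  0.2 11. ] turn -0.4
tiltvec deg (toolz x,y) [-4.69 -1.36]
```

```bash
python3 -m crank '[[[0,0,5,0,255],[-1,0,4,0,255],[0,0,2,0,255],[0,0,0,0,255]]]'>/dev/null; python3 rem.py 433.3 244 43 171.2
```

```text
t 26.48 pos [433.3 244.   44. ] head 170.8 j [ 0.5   0.46 -0.21  0.99  0.02  0.66] w 24.3 F [-0.4 -0.1 -0.9] tilt 4.82
remaining [-0.1 -0.   1. ] turn -0.4
tiltvec deg (toolz x,y) [-4.62 -1.33]
```

```bash
python3 -m crank '[[[0,0,0.5,0,150],[0,0,0,0,120],[0,0,0,0,60],[0,0,0,0,0],[0,0,0,0,0],[0,0,-8,0,0],[0,0,-18,0,0],[0,0,-30,0,0],[0,0,-30,0,0],[0,0,-15,0,0],[0,0,-6,0,0],[0,0,0,0,0]]]'>/dev/null;  python3 rem.py 497 -233 180 180
python3 - <<'E'
from workcell import bot
import cv2,pickle
o=bot.get_obs();c=bot.camera("wrist");pickle.dump((o,c),open("w6.pkl","wb"));cv2.imwrite("pics/w6.png",c["img"])
E
```

```text
t 27.98 pos [442.7 246.8 156.5] head 170.8 j [ 0.5   0.36 -0.03  1.26  0.02  0.66] w 85.5 F [ 0.4  0.2 -0.4] tilt 4.67
remaining [-128.1 -465.9  -17.2] turn -9.2
tiltvec deg (toolz x,y) [-4.49 -1.26]
```

View pics/w6.png

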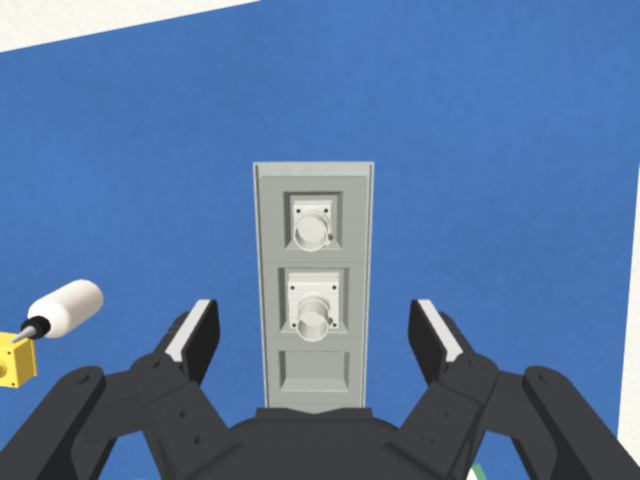

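```bash
python3 -m crank '[[[0,0,-8,0,0],[0,0,-18,0,0],[0,0,-30,0,0],[0,0,-42,0,0],[0,0,-55,0,0],[0,0,45,0,0],[0,0,45,0,0],[0,0,34,0,0],[0,0,24,0,0],[0,0,14,0,0],[0,0,4,0,0],[0,0,0,0,0]]]'>/dev/null; python3 rem.py 572.5 -230 180 180
```

```text
t 29.52 pos [443.  247.3 144.6] head 170.8 j [ 0.5   0.37 -0.05  1.23  0.02  0.66] w 85.1 F [-0.7  0.   0.6] tilt 4.72
remaining [-200.8 -452.   -34.8] turn -9.2
tiltvec deg (toolz x,y) [-4.54 -1.28]
```

```bash
python3 -m crank '[[[-8,-18,-4,0,0],[-15,-34,-4,0,0],[-20,-46,-4,0,0],[-20,-46,-4,0,0],[-20,-46,-4,0,0],[-20,-46,-4,0,0],[-20,-46,-4,0,0],[-20,-46,-4,0,0],[-18,-40,-4,0,0],[-13,-30,0,0,0],[-8,-20,0,0,0],[-3,-8,0,0,0]]]'>/dev/null; python3 rem.py 571.5 -230 150 180
```

```text
t 31.02 pos [ 569.8 -229.3  200.1] head 170.5 j [-0.36  0.52  0.33  1.42 -0.04 -0.19] w 85.4 F [-0.2 -0.7  0.4] tilt 3.35
remaining [-4.1  1.3 49.9] turn -9.5
tiltvec deg (toolz x,y) [-2.96 -1.56]
```

```bash
python3 -m crank '[[[-1,0,10,-3,0],[-1,0,20,-3,0],[-1,0,26,-3,0],[-1,0,26,0,0],[-1,0,20,0,0],[-1,0,12,0,0],[0,0,4,0,0]]]'>/dev/null; python3 rem.py 571.4 -230.4 45 180
```

```text
t 31.90 pos [ 570.5 -235.3   85.5] head 179.8 j [-0.37  0.59  0.14  1.15 -0.04 -0.37] w 85.4 F [ 0.1 -0.3 -0.7] tilt 3.04
remaining [-2.6  6.2 40.2] turn -0.2
tiltvec deg (toolz x,y) [-2.49 -1.74]
```

```bash
python3 -m crank '[[[-1,2,9,0,0],[-1,2,12,0,0],[-1,1,10,0,0],[0,0,5,0,0],[0,0,0,0,0]]]'>/dev/null; python3 rem.py 571.4 -230.4 45 180
```

```text
t 32.52 pos [ 573.1 -231.2   48.3] head 179.8 j [-0.36  0.62  0.09  1.07 -0.04 -0.36] w 85.2 F [-0.2  0.2  0. ] tilt 2.96
remaining [1.6 0.9 3.3] turn -0.2
tiltvec deg (toolz x,y) [-2.36 -1.79]
```

```bash
python3 -m crank '[[[1,1,3,0,0],[0.5,0,1,0,255],[0,0,0,0,255],[0,0,0,0,255],[0,0,0,0,255],[0,0,0,0,255],[0,0,0,0,255]]]'>/dev/null; python3 rem.py 571.4 -230.4 45 180; python3 -m crank '[[[0,0,-6,0,255],[0,0,-14,0,255],[0,0,-22,0,255],[0,0,-30,0,255],[0,0,-36,0,255],[0,0,-20,0,255],[0,0,-4,0,255]]]'>/dev/null; python3 rem.py 657 209.3 190 180
```

```text
t 33.40 pos [ 572.3 -230.7   45.5] head 179.8 j [-0.36  0.62  0.08  1.06 -0.04 -0.36] w 24.3 F [-0.1 -0.2  0.3] tilt 2.87
remaining [0.9 0.3 0.5] turn -0.2
tiltvec deg (toolz x,y) [-2.21 -1.83]
t 34.27 pos [ 577.5 -226.4  185.4] head 179.8 j [-0.35  0.52  0.3   1.37 -0.04 -0.35] w 24.3 F [ 0.   1.4 -1.1] tilt 2.86
remaining [-77.7 435.5 -21.9] turn -0.2
tiltvec deg (toolz x,y) [-2.16 -1.87]
```

```bash
python3 -m crank '[[[-3,18,-3,0,255],[-7,34,-3,0,255],[-9,45,-3,0,255],[-9,47,-3,0,255],[-9,47,-3,0,255],[-9,47,-3,0,255],[-9,47,-3,0,255],[-9,46,-3,0,255],[-8,38,-2,0,255],[-5,26,0,0,255],[-3,14,0,0,255],[-1,5,0,0,255]]]'>/dev/null; python3 rem.py 657 209.3 100 180
```

```text
t 35.77 pos [652.7 213.3 181.4] head -179.9 j [ 0.32  0.72  0.63  1.55 -0.01  0.32] w 24.1 F [ 0.   0.8 -0.8] tilt 3.99
remaining [-9.4 -1.4 81. ] turn 0.1
tiltvec deg (toolz x,y) [-3.54 -1.83]
```

```bash
python3 -m crank '[[[-2,0,10,0,255],[-2,0,20,0,255],[-2,-1,24,0,255],[-2,0,20,0,255],[-1,0,10,0,255],[0,0,3,0,255]]]'>/dev/null; python3 rem.py 657.4 208.9 41.5 180
```

```text
t 36.52 pos [656.  201.8  89.6] head 179.6 j [ 0.3   0.76  0.46  1.35 -0.01  0.31] w 24.3 F [-0.7  0.1 -0.7] tilt 4.16
remaining [-4.4  8.8 47.6] turn -0.4
tiltvec deg (toolz x,y) [-3.67 -1.95]
```

```bash
python3 -m crank '[[[-1,3,9,0,255],[-1,3,11,0,255],[-1,2,8,0,255],[0,0,3,0,255],[0,0,0,0,255]]]'>/dev/null; python3 rem.py 657.4 208.9 41.5 180
```

```text
t 37.15 pos [658.1 209.5  57.5] head 179.6 j [ 0.31  0.78  0.43  1.29 -0.01  0.32] w 24.2 F [ 0.2  0.4 -1.6] tilt 4.02
remaining [-0.3 -0.  16. ] turn -0.4
tiltvec deg (toolz x,y) [-3.53 -1.9 ]
```

```bash
python3 -m crank '[[[0,0,7,0,255],[0,0,5,0,255],[0,0,3,0,255],[0,0,0,0,255]]]'>/dev/null; python3 rem.py 657.4 208.9 41.5 180
```

```text
t 37.65 pos [657.4 209.   42.1] head 179.6 j [ 0.31  0.79  0.41  1.25 -0.01  0.32] w 24.4 F [ 1.4 -0.5 -1.3] tilt 3.96
remaining [-0.  -0.1  0.6] turn -0.4
tiltvec deg (toolz x,y) [-3.48 -1.89]
```

```bash
python3 -m crank '[[[0,0,0.5,0,150],[0,0,0,0,120],[0,0,0,0,60],[0,0,0,0,0],[0,0,0,0,0],[0,0,-8,0,0],[0,0,-18,0,0],[0,0,-30,0,0],[0,0,-30,0,0],[0,0,-15,0,0],[0,0,-6,0,0],[0,0,0,0,0]]]'>/dev/null;  python3 rem.py 650.5 -232 180 180
python3 - <<'E'
from workcell import bot
import cv2,pickle
o=bot.get_obs();c=bot.camera("wrist");pickle.dump((o,c),open("w7.pkl","wb"));cv2.imwrite("pics/w7.png",c["img"])
c=bot.camera("top");pickle.dump(c,open("top1.pkl","wb"));cv2.imwrite("pics/top1.png",cv2.resize(c["img"][140:340,140:460],None,fx=2.4,fy=2.4))
E
```

```text
t 39.15 pos [665.  212.9 155.8] head 179.6 j [ 0.32  0.75  0.62  1.5  -0.01  0.32] w 85.3 F [-0.   0.3 -0.4] tilt 3.72
remaining [  12.6 -445.5   -9.3] turn -0.4
tiltvec deg (toolz x,y) [-3.25 -1.81]
```

View pics/w7.png

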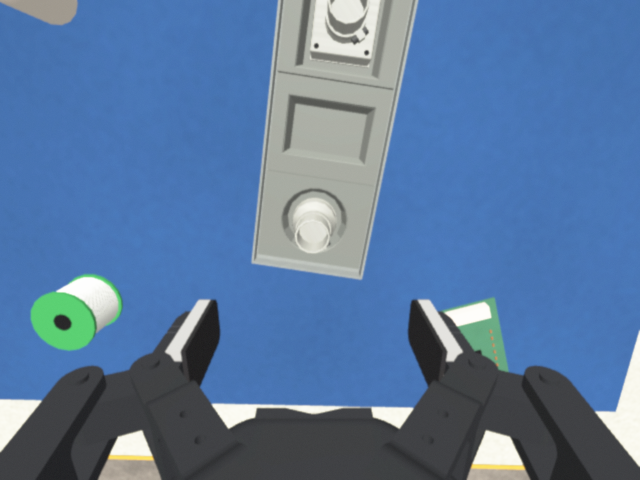

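View pics/top1.png

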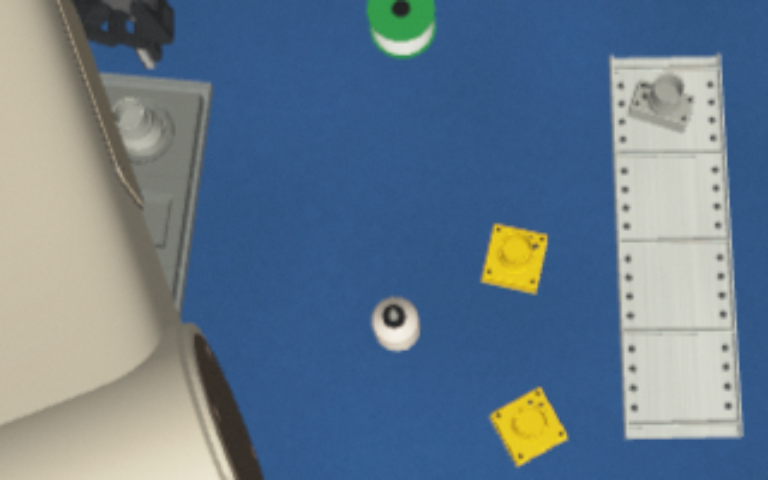

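```bash
python3 -m crank '[[[0,-18,-3,0,0],[1,-34,-3,0,0],[1,-45,-3,0,0],[1,-48,-3,0,0],[1,-48,-3,0,0],[1,-48,-3,0,0],[1,-48,-3,0,0],[1,-47,-3,0,0],[0,-38,-2,0,0],[0,-26,0,0,0],[0,-14,0,0,0],[0,-6,0,0,0]]]'>/dev/null; python3 rem.py 651 -231.5 100 180
```

```text
t 40.75 pos [ 646.9 -232.   189.3] head 179.2 j [-0.32  0.71  0.63  1.55 -0.06 -0.3 ] w 85.3 F [ 0.4  0.5 -0.2] tilt 4.82
remaining [-10.9   3.9  88.6] turn -0.8
tiltvec deg (toolz x,y) [-4.35 -2.06]
```

```bash
python3 -m crank '[[[-2,0,10,0,0],[-2,0,20,0,0],[-2,1,26,0,0],[-2,1,22,0,0],[-1,0,12,0,0],[0,0,4,0,0]]]'>/dev/null; python3 rem.py 650.4 -231.9 45 179.5
```

```text
t 41.50 pos [ 649.4 -226.4   89.2] head 179.7 j [-0.31  0.75  0.45  1.33 -0.06 -0.3 ] w 85.3 F [ 0.  -1.3 -0.1] tilt 4.87
remaining [-4.5 -4.  44.1] turn 0.2
tiltvec deg (toolz x,y) [-4.45 -1.95]
```

```bash
python3 -m crank '[[[-1,-2,9,0,0],[-1,-1,12,0,0],[-1,-1,11,0,0],[0,0,6,0,0],[0,0,0,0,0]]]'>/dev/null; python3 rem.py 650.4 -231.9 45 179.5;python3 -m crank '[[[0,0,1,0,0]]]' >/dev/null; python3 rem.py 650.4 -231.9 45 179.5
```

```text
t 42.12 pos [ 650.3 -232.1   49.9] head 179.7 j [-0.32  0.78  0.41  1.25 -0.06 -0.31] w 85.4 F [ 0.3 -0.1  0.6] tilt 4.77
remaining [-0.5  0.4  4.9] turn 0.2
tiltvec deg (toolz x,y) [-4.32 -2.  ]
t 42.25 pos [ 650.5 -232.3   49.3] head 179.7 j [-0.32  0.78  0.41  1.25 -0.06 -0.31] w 85.3 F [0.1 0.  1.2] tilt 4.74
remaining [-0.2  0.6  4.3] turn 0.2
tiltvec deg (toolz x,y) [-4.28 -2.01]
```

```bash
python3 -m crank '[[[0,0.5,4,0,0],[0,0,1,0,255],[0,0,0,0,255],[0,0,0,0,255],[0,0,0,0,255],[0,0,0,0,255],[0,0,0,0,255]]]'>/dev/null; python3 rem.py 650.4 -231.9 45 180; python3 -m crank '[[[0,0,-6,0,255],[0,0,-14,0,255],[0,0,-22,0,255],[0,0,-30,0,255],[0,0,-36,0,255],[0,0,-20,0,255],[0,0,-4,0,255]]]'>/dev/null; python3 rem.py 581.8 221 190 193
python3 - <<'E'
from workcell import bot
import cv2,pickle
o=bot.get_obs();c=bot.camera("wrist");cv2.imwrite("pics/w8.png",c["img"])
E
```

```text
t 43.12 pos [ 651.  -232.    45.4] head 179.7 j [-0.32  0.79  0.4   1.24 -0.06 -0.31] w 24.0 F [ 0.1 -0.2  0.3] tilt 4.63
remaining [0.6 0.1 0.4] turn -0.3
tiltvec deg (toolz x,y) [-4.14 -2.05]
t 44.00 pos [ 661.1 -227.2  185.4] head 179.7 j [-0.31  0.73  0.67  1.56 -0.06 -0.3 ] w 24.4 F [ 0.  -0.4 -0.9] tilt 4.55
remaining [ 81.8 447.5 -15.4] turn -13.3
tiltvec deg (toolz x,y) [-4.03 -2.1 ]
```

View pics/w8.png

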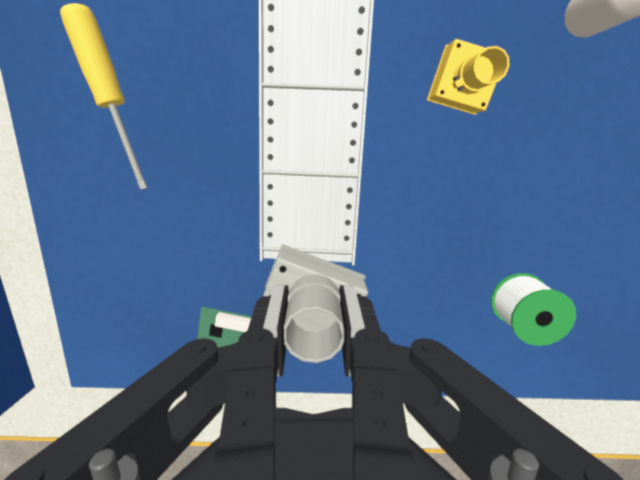

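```bash
python3 -m crank '[[[3,18,-3,0,255],[6,34,-3,0,255],[8,45,-3,0,255],[8,48,-3,0,255],[8,48,-3,0,255],[8,48,-3,0,255],[8,48,-3,0,255],[8,47,-3,0,255],[7,38,-2,0,255],[4,26,0,0,255],[2,14,0,0,255],[1,5,0,0,255]]]'>/dev/null; python3 rem.py 582 221 110 193
```

```text
t 45.55 pos [576.1 215.7 189.6] head -180.0 j [0.36 0.58 0.4  1.5  0.   0.36] w 24.0 F [-0.1 -0.4 -1.3] tilt 5.91
remaining [-13.6   8.1  78.5] turn -13.0
tiltvec deg (toolz x,y) [-5.55 -2.01]
```

```bash
python3 -m crank '[[[-2,1,10,-4,255],[-3,2,20,-5,255],[-3,2,24,-4,255],[-2,1,20,0,255],[-1,0,10,0,255],[0,0,3,0,255]]]'>/dev/null; python3 rem.py 582 220.2 41.5 193
```

```text
t 46.30 pos [578.1 215.   99.2] head -166.9 j [ 0.36  0.63  0.26  1.3  -0.    0.13] w 24.7 F [-0.2 -0.6 -0.5] tilt 5.98
remaining [-10.9   4.9  56.8] turn 0.1
tiltvec deg (toolz x,y) [-5.59 -2.09]
```

```bash
python3 -m crank '[[[-3,1,9,0,255],[-3,1,11,0,255],[-2,1,10,0,255],[-1,0,5,0,255],[0,0,1,0,255]]]'>/dev/null; python3 rem.py 582 220.2 41.5 193
```

```text
t 46.92 pos [584.1 218.9  61.3] head -166.9 j [0.36 0.68 0.23 1.23 0.   0.13] w 24.5 F [-0.8 -0.4 -1.4] tilt 5.84
remaining [-0.2  2.  19.8] turn 0.1
tiltvec deg (toolz x,y) [-5.46 -2.04]
```

```bash
python3 -m crank '[[[0,1,8,0,255],[0,1,6,0,255],[0,0,4,0,255],[0,0,1,0,255],[0,0,0,0,255]]]'>/dev/null; python3 rem.py 582 220.2 41.5 193
```

```text
t 47.55 pos [581.8 220.4  41.5] head -166.9 j [0.36 0.69 0.2  1.18 0.   0.13] w 24.1 F [ 0.1 -0.2 -0.1] tilt 5.80
remaining [-0.1 -0.3 -0.1] turn 0.1
tiltvec deg (toolz x,y) [-5.42 -2.03]
```

```bash
python3 -m crank '[[[0,0,0.5,0,150],[0,0,0,0,120],[0,0,0,0,60],[0,0,0,0,0],[0,0,0,0,0],[0,0,-8,0,0],[0,0,-18,0,0],[0,0,-30,0,0],[0,0,-30,0,0],[0,0,-15,0,0],[0,0,-6,0,0],[0,0,0,0,0]]]'>/dev/null;  python3 -m crank '[[[0,-15,-10,0,0],[-5,-30,-10,0,0],[-5,-40,-10,0,0],[-5,-45,-5,0,0],[0,-45,-5,0,0],[0,-40,0,0,0],[0,-30,0,0,0],[0,-20,0,0,0],[0,-8,0,0,0],[0,0,0,0,0]]]'>/dev/null; python3 rem.py
python3 - <<'E'
from workcell import bot
import cv2,pickle
o=bot.get_obs();c=bot.camera("wrist");pickle.dump((o,c),open("w9.pkl","wb"));cv2.imwrite("pics/w9.png",c["img"])
c=bot.camera("top");pickle.dump(c,open("top2.pkl","wb"));cv2.imwrite("pics/top2.png",c["img"])
cv2.imwrite("pics/tray2.png",cv2.resize(c["img"][160:340,140:240],None,fx=3.3,fy=3.3,interpolation=cv2.INTER_CUBIC))
from h import *
W=cloud(c);w=W[150:345,135:245].reshape(-1,3);w=w[~np.isnan(w[:,0])]
for n,x,y in [("small",.4301,.2429),("large",.5052,.2314),("obl",.5804,.2199),("round",.6555,.2084)]:
    t=w[(np.hypot(w[:,0]-x,w[:,1]-y)<.03)]
    for a,b in((.058,.08),(.025,.04)):
        s=t[(t[:,2]>a)&(t[:,2]<b)]
        if len(s)>5: print(n,a,len(s),np.round(((s.min(0)+s.max(0))/2-[x,y,0])*1000,1),"p95 z",np.round(np.percentile(s[:,2],[50,90])*1000,1))
E
```

```text
t 50.30 pos [673.3 -52.3 194.5] head -167.0 j [-0.06  0.72  0.66  1.61 -0.04 -0.28] w 85.2 F [0.3 0.1 0.4] tilt 6.21
tiltvec deg (toolz x,y) [-5.81 -2.16]
large 0.058 67 [-0.1 -0.4 64.8] p95 z [64.6 68.7]
large 0.025 244 [ 4.3 -0.2 32.6] p95 z [31.9 34.8]
obl 0.058 71 [ 0.9 -0.2 64.6] p95 z [65.2 69.4]
obl 0.025 166 [ 0.5 -0.3 32.5] p95 z [31.2 34.5]
round 0.058 78 [-0.1 -0.4 65.2] p95 z [63.7 69.1]
round 0.025 102 [-1.7  5.2 32.4] p95 z [29.2 36.1]
```

View pics/tray2.png

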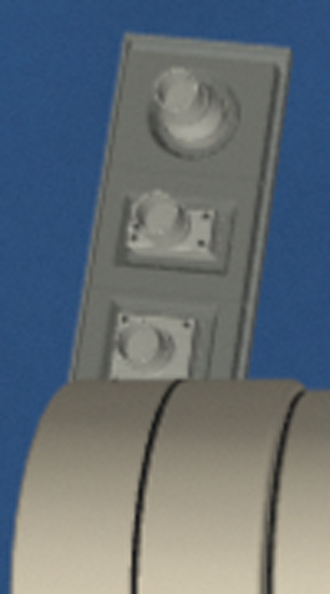

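View pics/top2.png

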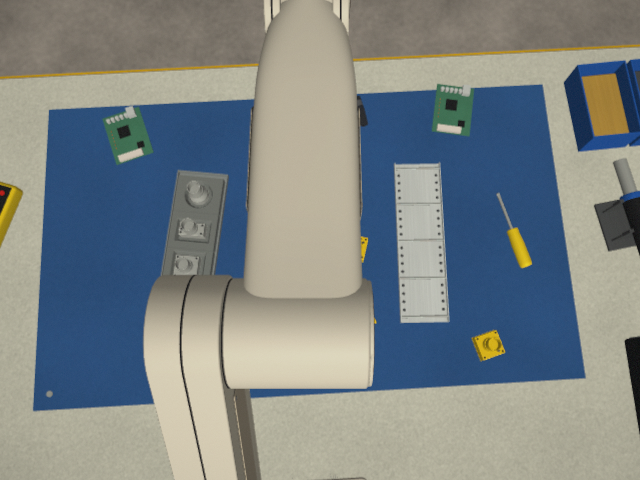

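```bash
python3 -m crank '[[[0,-20,-4,0,0],[0,-35,-4,0,0],[5,-40,-4,0,0],[5,-40,-4,0,0],[5,-30,0,0,0],[0,-20,0,0,0],[0,-8,0,0,0],[0,0,0,0,0]]]'>/dev/null; python3 rem.py
python3 - <<'E'
from workcell import bot
import cv2,pickle
c=bot.camera("top")
cv2.imwrite("pics/top3.png",c["img"])
from h import *
W=cloud(c);w=W[150:345,135:245].reshape(-1,3);w=w[~np.isnan(w[:,0])]
for n,x,y in [("small",.4301,.2429),("large",.5052,.2314),("obl",.5804,.2199),("round",.6555,.2084)]:
    t=w[(np.hypot(w[:,0]-x,w[:,1]-y)<.03)]
    for a,b in((.058,.08),):
        s=t[(t[:,2]>a)&(t[:,2]<b)]
        if len(s)>5: print(n,a,len(s),np.round(((s.min(0)+s.max(0))/2-[x,y,0])*1000,1),np.round(np.percentile(s[:,2],[50,90])*1000,1))
W=W.reshape(-1,3)
for x,y in((.7426,-.0173),(.4768,-.0002)):
    s=W[(np.hypot(W[:,0]-x,W[:,1]-y)<.06)&(W[:,2]>.03)&(W[:,2]<.09)]; print(len(s),(s.min(0)+s.max(0))/2)
E
```

```text
t 51.40 pos [ 708.4 -232.4  216. ] head -165.8 j [-0.29  0.94  1.14  1.86 -0.06 -0.54] w 85.3 F [-0.4  0.1  0.2] tilt 6.15
tiltvec deg (toolz x,y) [-5.76 -2.13]
small 0.058 66 [-0.3 -1.1 64.4] [65.8 68.9]
large 0.058 66 [ 0.4 -0.5 65.4] [65.3 68.3]
obl 0.058 68 [ 0.8 -0.5 65. ] [65.9 69.9]
round 0.058 74 [ 0.6 -0.6 64.5] [64.8 68.8]
612 [ 0.74338631 -0.01733001  0.04030937]Traceback (most recent call last):
  File "<stdin>", line 14, in <module>
    return umr_minimum(a, axis, None, out, keepdims, initial, where)
ValueError: zero-size array to reduction operation minimum which has no identity
```

View pics/top3.png

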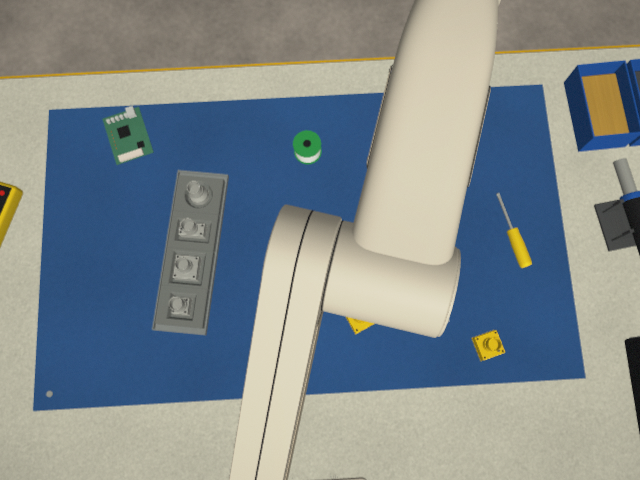

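Run:
```python
from workcell import bot
import cv2
c=bot.camera("scene");cv2.imwrite("pics/scene3.png",c["img"])
```

```text
(no output)
```

View pics/scene3.png

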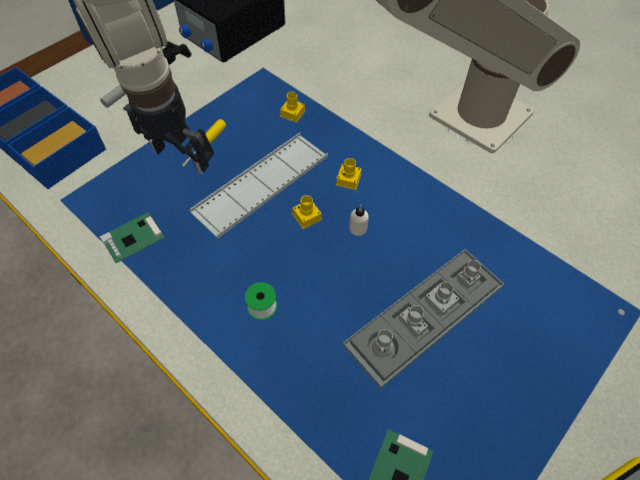

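The scene view shows all four nozzles upright in the tray, and the bottle (359,220) and reel (261,300) where they were at the start. The arm is clear of everything.

```bash
python3 -c "
from workcell import bot
print(bot.job_done())"
```

```text
the job is handed in; nothing more can be done
None
```

All four nozzles are in their own cavities in the storage tray, and I handed the job in at about 51.5 s; no verdict is reported.

- **Placement:** the last top-camera depth check put each collar centre within about 1.2 mm of its fitted cavity centre. Collar tops read about 69 mm, against 68 mm expected when the nozzle is fully home. All four looked upright in the pictures.
- **Bystanders:** the reel measured within 1 mm of its starting place. The depth check on the flux bottle failed because the arm hid it from the top camera. The final scene picture shows the bottle and the yellow look-alikes at the same pixels as at the start.
- **Tool tilt:** the tool slowly tilted during fast moves, reaching about 8° while empty and about 6° while carrying the oblong nozzle. I moved more gently after that and lowered each nozzle close to the cavity floor before letting go; all four then stood upright. The tool was still tilted about 6° at hand-in, but clear of everything.

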